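Centre the pinion shaft on its set-up stand

ROBOT

A 7-joint arm with a two-finger parallel gripper is mounted at the origin on the work surface. World frame = base frame: x ahead of the robot, y to its left, z up, the work surface at z = 0. Lengths are in m, angles in rad, forces in N, time in s.
With the tool pointing down it reaches from about 0.4 to 0.85 m from the base axis. Payload 6.9 kg.
Tool frame: the origin (TCP) lies on the centre line of the jaws, within the pads' length; the fingertips stand 19 mm ahead of it and the grasp point (between the pads) is the TCP; z points along the fingers, y is the line along which they close (so a half turn about z gives the same grasp; the last joint's range is limited). The gripper opens to 85 mm and grips with 20 to 120 N. Pads are 22 mm wide; open, the fingers measure 114 mm over their backs; the gripper's body (76 mm by 85 mm) begins 54 mm behind the grasp point. The pads swing forward as they close: fully open they stand 13 mm farther back than shut.
Start: joints at [1.315, 0.507, -0.238, 1.5, 0.126, 1.149, -0.155], TCP at [0.221, -0.585, 0.25] pointing down, gripper open.
Joint ranges: [-3.08, 3.08], [-0.24, 2.05], [-1.43, 1.35], [0, 2.5], [-1.52, 4.66], [0.17, 1.96], [-2.89, 2.89]. Speed limits (rad/s): [2.39, 2.39, 3.14, 3.14, 3.14, 3.14, 3.14].

INTERFACE

Orientations are given as a unit quaternion [w, x, y, z].
In Python, from plant import * gives the robot as it stands. The module is installed in compiled form; this text tells all that it offers.
- The arm moves only by the tool apply_moves, never from a script. Its argument "commands" is a list of rows, each an object of numbers: "dx", "dy", "dz": the shift along the world's x, y, z in m; "wx", "wy", "wz": the turn, a rotation vector about the world's x, y, z in rad. A call has exactly 10 rows; each row shifts and turns the commanded pose from where the row before left it; what a row does not reach is not made up. A row lasts 1/8 s, in which the tool goes at most 62.5 mm and 10.7 degrees, less where a joint would pass 70% of its speed; a pose out of reach is approached as far as the arm can. A call with a gripper value outside its range is refused whole. "claw" is the finger opening in m, from 0 to 0.0854, set as the call begins (left out, the last holds). The fingers move at their own pace and stop on an object; "squeeze" is the grip in N (left out, the last holds). Time passes only in rows, so rows that do not move let the fingers close, or fill a call up. It gives the time, the measured TCP pose, the force, the opening and the grip force at its end, in the units of the state.
- sense(): the state, without advancing time (a new reading comes with each control period).
- snapshot(name): name is "side" or "top" or "wrist"; returns a dict with "frame" (384x512x3 uint8, red, green, blue), "mtx" (3x3 intrinsics, pixels), "k1" (the pictures are not rectified: a ray, as slopes to the right and down, at radius r is drawn at 1 + k1 r^2 times it, then the intrinsics apply), "R" (3x3) and "t" (3): a world point X has camera coordinates R X + t. Camera axes: x right, y down, z forward; pixel columns grow to the right and rows downward; lengths in m; the calibration is good to about 2 mm. A picture is of the moment at which its call begins. There is no depth.
- close_job(): hands the job in; it is judged then, once.
The state is a dict: "time_s": time; "joint_pos": joint angles; "dq": joint speeds; "joint_efforts": joint torques, N m; "position": TCP position; "tool_rot": TCP orientation; "wrist_force": force on the tool from outside, world axes, zero at the start; "ft_torque": the same for the moment, N m; "gripper_width": opening from 0.0 (shut) to 1.0 (fully open); "finger_force": force on a finger pad.
Only numpy, scipy, OpenCV 4.12 (cv2) and the standard library are available. Lean on these libraries where they do the work, as an engineer would, in place of code of your own. Each camera call takes 0.05 s, during which the arm holds its last target. There are 200 camera calls.

TASK

The pinion shaft stands off-centre on its small steel stand: tap it gently with the fingertips, low on its gear, until it stands upright in the middle of the stand. Only slide it; do not grip, lift or tip it over. Leave the brass bush on the other stand and everything else on the bench where they are.

Things in the scene. Friction and masses are not known exactly. Their poses are not given: they have to be found in the camera images.
- pinion: Part to centre: upright steel pinion shaft, 62 mm tall, 0.24 to 0.38 kg. From below: foot 32 mm in diameter, 4 mm high; toothed gear 48 mm in diameter, from 4 to 20 mm; hub 28 mm in diameter, to 30 mm; shaft 18 mm in diameter, to 62 mm. Origin: centre of the foot's underside; z up the shaft. Pushed slowly at the gear it slides on its foot; pushed up on the thin shaft it is likely to topple.
- stand_a_top (a point): Centre of the top face of the stand that carries the pinion. The stand is a fixed dark steel pedestal 60 mm high: flat top disc 90 mm in diameter and 12 mm thick, neck 56 mm, base 100 mm in diameter. A fine ring 62 mm in diameter is scribed on the top face about its centre. z up; its yaw means nothing.
- bush: Plain round hollow brass bush, 52 mm in diameter, 36 mm tall, standing already centred on the second stand. Not to be touched. Origin: centre of its underside.
- stand_b_top (a point): Centre of the top face of the second stand, the same size and make as the first, at the other side of the bench; it carries the brass bush.
- socket_tall: Bystander on the bench, to be left alone: plain steel socket, upright cylinder 26 mm diameter, 40 mm tall. Origin: centre of its underside.
- bearing: Bystander on the bench, to be left alone: steel bearing ring lying flat, 46 mm outside, 14 mm high. Origin: centre of its underside.
- socket_short: Bystander on the bench, to be left alone: short steel socket, upright cylinder 32 mm diameter, 28 mm tall. Origin: centre of its underside.
- tin: Bystander on the bench, to be left alone: small round grey jar with a lid, 66 mm diameter, 50 mm tall. Origin: centre of its underside.
- screwdriver: Bystander on the bench, to be left alone: screwdriver lying flat, 200 mm long, about 30 mm high. Origin: about its middle; its x axis points to the blade.
- wrench: Bystander on the bench, to be left alone: steel wrench lying flat, 190 mm long. Origin: about its middle; its x axis runs along it.
There are look-alikes about, which are no part of the job. What is shaped like the pinion but purple is not meant. Leave any blue look-alike of the part that bears stand_a_top alone.

How it is judged:
By the outcome, as a careful person would: the job done as asked, in the order asked, and still so for the second after the job is handed in, with the robot touching nothing.
It also fails if it takes over 42 s, if anything falls off the work surface, if the arm or the gripper's body presses on something with over 40 N, if the wrist force passes 120 N, or if a joint passes its speed limit or range.

## Working session

There is one attempt and no reset: what is moved stays moved. The work goes in short steps, Python scripts to look and compute and a tool call to move; the robot and the scene stay as the last step left them, time stands still between calls to the robot, and variables do not carry over. Pictures are saved under pics/ and viewed, at most 10 in all, crops included, and the job is handed in when it is done.

Besides the shell and the picture viewer there is one more tool, called after ">>>" in YAML: its name, and indented under it one key for each argument. apply_moves: Moves the arm, as the interface text tells. Its arguments: {"type":"object","properties":{"commands":{"type":"array","items":{"type":"object","properties":{"dx":{"type":"number"},"dy":{"type":"number"},"dz":{"type":"number"},"wx":{"type":"number"},"wy":{"type":"number"},"wz":{"type":"number"}}}},"claw":{"type":"number"},"squeeze":{"type":"number"}},"required":["commands"]}

```bash
mkdir -p pics
cat > h.py <<'E'
from plant import *
import numpy as np, cv2
def snap(n,f):
    s=snapshot(n); cv2.imwrite('pics/'+f+'.png',s['frame'][:,:,::-1]); np.savez('pics/'+f+'.npz',mtx=s['mtx'],k1=s['k1'],R=s['R'],t=s['t']); return s
def ray(f,u,v):
    c=np.load('pics/'+f+'.npz'); p=np.linalg.inv(c['mtx'])@[u,v,1.]; d=p[:2].copy(); k=float(c['k1']); x=d.copy()
    for _ in range(30): x=d/(1+k*(x@x))
    R=c['R']; o=-R.T@c['t']; w=R.T@[x[0],x[1],1]; return o,w/np.linalg.norm(w)
def atz(f,u,v,z):
    o,w=ray(f,u,v); return o+w*(z-o[2])/w[2]
def tri(*obs):
    A=0;b=0;L=[]
    for o in obs:
        p,w=ray(*o); M=np.eye(3)-np.outer(w,w); A=A+M;b=b+M@p
    return np.linalg.solve(A,b)
def proj(f,X):
    c=np.load('pics/'+f+'.npz'); q=c['R']@np.asarray(X,float)+c['t']; s=q[:2]/q[2]; s=s*(1+float(c['k1'])*(s@s)); return (c['mtx']@[s[0],s[1],1])[:2]
E
python3 - <<'E'
from h import *
a=snap('top','top0');b=snap('side','side0')
cv2.imwrite('pics/both.png',cv2.resize(np.vstack([a['frame'],b['frame']])[:,:,::-1],None,fx=.78,fy=.78))
for f in('top0','side0'):
  c=np.load(f'pics/{f}.npz');print(c['mtx'].round(1).tolist(),c['k1'],(-c['R'].T@c['t']).round(3),c['R'].round(2).tolist())
print(sense())
E
```

```text
[[423.6, 0.0, 254.3], [0.0, 423.6, 202.5], [0.0, 0.0, 1.0]] -0.10877263612323196 [0.364 0.006 1.069] [[-0.09, -1.0, 0.0], [-0.97, 0.09, -0.2], [0.2, -0.02, -0.98]]
[[382.5, 0.0, 257.4], [0.0, 382.5, 185.2], [0.0, 0.0, 1.0]] 0.02676059955775538 [0.531 0.726 0.507] [[-1.0, -0.02, 0.0], [-0.01, 0.51, -0.86], [0.02, -0.86, -0.51]]
{'time_s': 0.1, 'joint_pos': array([ 1.31550013,  0.50823499, -0.23750488,  1.50099986,  0.12565544,
        1.14891603, -0.15479254]), 'dq': array([ 0.00090514, -0.00123742,  0.0001035 , -0.0010988 , -0.00113822,
       -0.00172385, -0.00169719]), 'joint_efforts': array([-4.35451526e-03, -6.21846843e+01, -2.19468489e+00, -2.50207919e+01,
        1.25269796e-02,  7.78433110e-03, -6.98421809e-05]), 'position': array([ 0.22042274, -0.58440152,  0.2495387 ]), 'tool_rot': array([-7.75771671e-04,  9.83774382e-01,  1.79408313e-01, -1.42961115e-04]), 'wrist_force': array([-0.40957238, -0.11413364,  0.26865072]), 'ft_torque': array([-0.00371928,  0.01802269, -0.01017995]), 'finger_force': 0.0, 'gripper_width': 1.0008074104017295}
```

View pics/both.png

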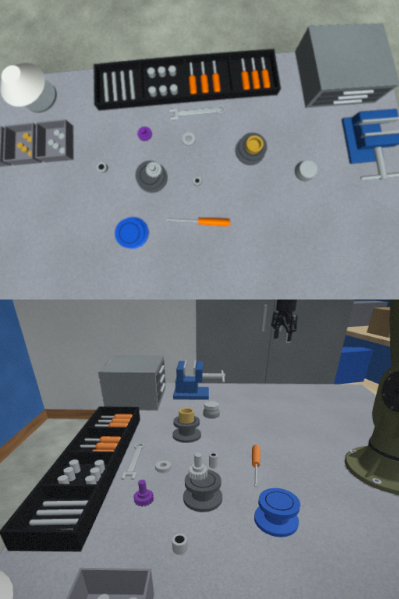

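The top view shows three candidates. The grey pinion on the dark stand is at about (152,174) in the scaled picture. The purple look-alike is at (145,133) and the blue stand at (131,232). The grey pinion on the dark stand fits the description, so I'll confirm it in a crop.

Run:
```python
import cv2,numpy as np
a=cv2.imread('pics/top0.png')[185:260,155:235];b=cv2.imread('pics/side0.png')[190:275,220:300]
a=cv2.resize(a,(480,450),interpolation=2)[:, :400]; b=cv2.resize(b,(480,510),interpolation=2)
c=np.zeros((510,790,3),np.uint8);c[:450,:390]=a[:,:390];c[:510,400:790]=b[:,:390]
cv2.imwrite('pics/crop1.png',c)
```

```text
(no output)
```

View pics/crop1.png

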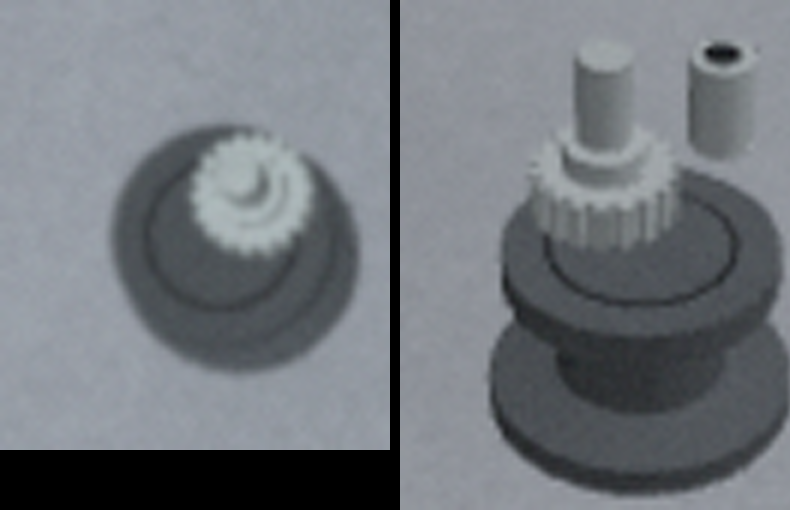

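The crop confirms it: a steel pinion on the dark stand, off-centre. In the top crop the ring centre is at about (221,236) and the gear-top centre at about (252,194). In the side crop the ring centre is at about (641,250) and the shaft-top centre at about (605,55).

Run:
```python
from h import *
T=lambda u,v:('top0',155+(u+.5)/6-.5,185+(v+.5)/6-.5)
S=lambda u,v:('side0',220+(u-400+.5)/6-.5,190+(v+.5)/6-.5)
print('ring',tri(T(221,236),S(641,250)),atz(*T(221,236),.06),atz(*S(641,250),.06))
print('shaft',tri(T(238,182),S(605,55)),atz(*T(238,182),.122),atz(*S(605,55),.122))
print('gear',atz(*T(252,194),.08))
for n,u,v in(('socktall',102,167),('sockshort',197,181),('purple',145,133),('bearing',189,139),('blue',131,232),('screw',200,221),('bush',254,146)):
  print(n,atz('top0',u/.78,v/.78,.02).round(3))
```

```text
ring [0.53620484 0.14050426 0.05891103] [0.53505292 0.14044143 0.06      ] [0.5371343  0.14163606 0.06      ]
shaft [0.54686774 0.12433454 0.1218368 ] [0.54464833 0.12444556 0.122     ] [0.54899404 0.12381592 0.122     ]
gear [0.54732502 0.1244581  0.08      ]
socktall [0.581 0.298 0.02 ]
sockshort [ 0.507 -0.005  0.02 ]
purple [0.682 0.151 0.02 ]
bearing [0.648 0.008 0.02 ]
blue [0.366 0.215 0.02 ]
screw [ 0.381 -0.003  0.02 ]
bush [ 0.605 -0.202  0.02 ]
```

>>> apply_moves:
  commands:
    - {"dx": 0.018, "dy": 0.033, "wz": 0.09}
    - {"dx": 0.018, "dy": 0.033, "wz": 0.09}
    - {"dx": 0.018, "dy": 0.033, "wz": 0.09}
    - {"dx": 0.018, "dy": 0.033, "wz": 0.09}
    - {"dx": 0.018, "dy": 0.033, "wz": 0.09}
    - {"dx": 0.018, "dy": 0.033, "wz": 0.09}
    - {"dx": 0.018, "dy": 0.033, "wz": 0.09}
    - {"dx": 0.018, "dy": 0.033, "wz": 0.09}
    - {"dx": 0.018, "dy": 0.033, "wz": 0.09}
    - {"dx": 0.018, "dy": 0.033, "wz": 0.09}
  claw: 0.024

```text
invalid input
```

>>> apply_moves:
  commands:
    - {"dx": 0.018, "dy": 0.033, "wz": 0.09}
    - {"dx": 0.018, "dy": 0.033, "wz": 0.09}
    - {"dx": 0.018, "dy": 0.033, "wz": 0.09}
    - {"dx": 0.018, "dy": 0.033, "wz": 0.09}
    - {"dx": 0.018, "dy": 0.033, "wz": 0.09}
    - {"dx": 0.018, "dy": 0.033, "wz": 0.09}
    - {"dx": 0.018, "dy": 0.033, "wz": 0.09}
    - {"dx": 0.018, "dy": 0.033, "wz": 0.09}
    - {"dx": 0.012, "dy": 0.033, "wz": 0.09, "dz": -0.02}
    - {"dz": -0.02, "wz": 0.09}

```text
invalid input
```

Run:
```python
from h import *
s=sense();print(s['time_s'],s['position'],s['tool_rot'],s['gripper_width'],s['joint_pos'].round(2),s['wrist_force'])
w=snap('wrist','w1')['frame'];b=snap('side','s1')['frame']
c=cv2.resize(b[110:280,180:330],(450,510),interpolation=2)
o=np.zeros((510,790,3),np.uint8);o[:255,:340]=cv2.resize(w,(340,255));o[:,340:790]=c
cv2.imwrite('pics/v3.png',o[:,:,::-1])
```

```text
0.1 [ 0.22042274 -0.58440152  0.2495387 ] [-7.75771671e-04  9.83774382e-01  1.79408313e-01 -1.42961115e-04] 1.0008074104017295 [ 1.32  0.51 -0.24  1.5   0.13  1.15 -0.15] [-0.40957238 -0.11413364  0.26865072]
```

View pics/v3.png

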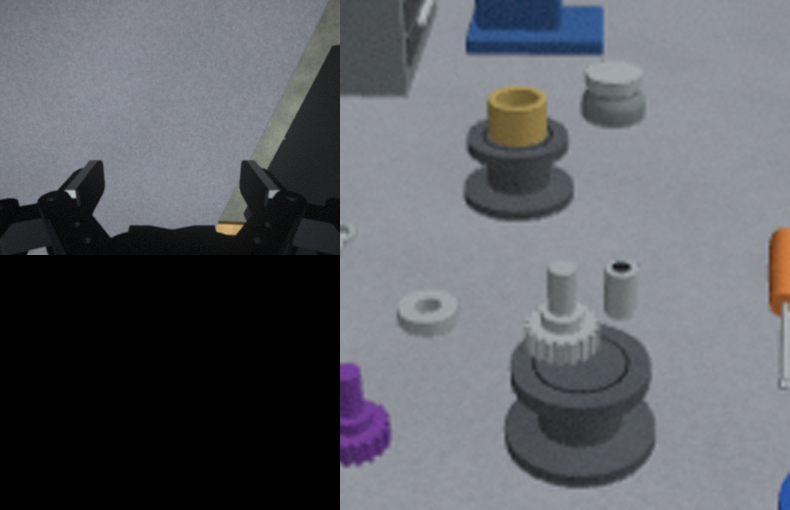

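The pictures show that nothing moved, because both calls were refused as invalid. The pinion is unchanged in the side crop at (562,330). I'll give every key in each row.

>>> apply_moves:
  commands:
    - {"dx": 0.018, "dy": 0.033, "dz": 0, "wx": 0, "wy": 0, "wz": 0.09}
    - {"dx": 0.018, "dy": 0.033, "dz": 0, "wx": 0, "wy": 0, "wz": 0.09}
    - {"dx": 0.018, "dy": 0.033, "dz": 0, "wx": 0, "wy": 0, "wz": 0.09}
    - {"dx": 0.018, "dy": 0.033, "dz": 0, "wx": 0, "wy": 0, "wz": 0.09}
    - {"dx": 0.018, "dy": 0.033, "dz": 0, "wx": 0, "wy": 0, "wz": 0.09}
    - {"dx": 0.018, "dy": 0.033, "dz": 0, "wx": 0, "wy": 0, "wz": 0.09}
    - {"dx": 0.018, "dy": 0.033, "dz": 0, "wx": 0, "wy": 0, "wz": 0.09}
    - {"dx": 0.018, "dy": 0.033, "dz": 0, "wx": 0, "wy": 0, "wz": 0.09}
    - {"dx": 0.018, "dy": 0.033, "dz": 0, "wx": 0, "wy": 0, "wz": 0.09}
    - {"dx": 0.018, "dy": 0.033, "dz": 0, "wx": 0, "wy": 0, "wz": 0.09}
  claw: 0.024

```text
time_s: 1.45
position: [0.401, -0.2537, 0.2503]
tool_rot: [0.0, 0.807, 0.591, -0.0]
wrist_force: [0.5, 0.2, -0.1]
gripper_width: 0.286
finger_force: 0.0
```

>>> apply_moves:
  commands:
    - {"dx": 0.018, "dy": 0.033, "dz": 0, "wx": 0, "wy": 0, "wz": 0.09}
    - {"dx": 0.018, "dy": 0.033, "dz": 0, "wx": 0, "wy": 0, "wz": 0.09}
    - {"dx": 0.018, "dy": 0.033, "dz": 0, "wx": 0, "wy": 0, "wz": 0.09}
    - {"dx": 0.018, "dy": 0.033, "dz": 0, "wx": 0, "wy": 0, "wz": 0.09}
    - {"dx": 0.018, "dy": 0.033, "dz": 0, "wx": 0, "wy": 0, "wz": 0.09}
    - {"dx": 0.018, "dy": 0.033, "dz": 0, "wx": 0, "wy": 0, "wz": 0.09}
    - {"dx": 0.018, "dy": 0.033, "dz": 0, "wx": 0, "wy": 0, "wz": 0.09}
    - {"dx": 0.018, "dy": 0.033, "dz": 0, "wx": 0, "wy": 0, "wz": 0.09}
    - {"dx": 0.018, "dy": 0.033, "dz": -0.02, "wx": 0, "wy": 0, "wz": 0.09}
    - {"dx": 0.013, "dy": 0.033, "dz": -0.02, "wx": 0, "wy": 0, "wz": 0.09}

```text
time_s: 2.7
position: [0.5764, 0.0761, 0.2097]
tool_rot: [0.0, 0.47, 0.883, 0.0]
wrist_force: [0.9, -0.5, 0.4]
gripper_width: 0.28
finger_force: 0.0
```

Run:
```python
from h import *
s=sense();print(s['time_s'],s['position'],s['tool_rot'],s['gripper_width'],s['joint_pos'].round(2),s['wrist_force'])
w=snap('wrist','w2')['frame'];b=snap('side','s2')['frame']
c=cv2.resize(b[110:280,205:305],(300,510),interpolation=2)
o=np.zeros((510,800,3),np.uint8);o[:375,:500]=cv2.resize(w,(500,375));o[:,500:800]=c
cv2.imwrite('pics/v4.png',o[:,:,::-1])
```

```text
2.7 [0.57638297 0.07610699 0.20965441] [1.96116997e-04 4.69996927e-01 8.82668028e-01 5.36581771e-05] 0.27986105767535485 [ 0.32  0.56 -0.79  1.68  0.44  1.09 -0.01] [ 0.943662   -0.54961715  0.41873782]
```

View pics/v4.png

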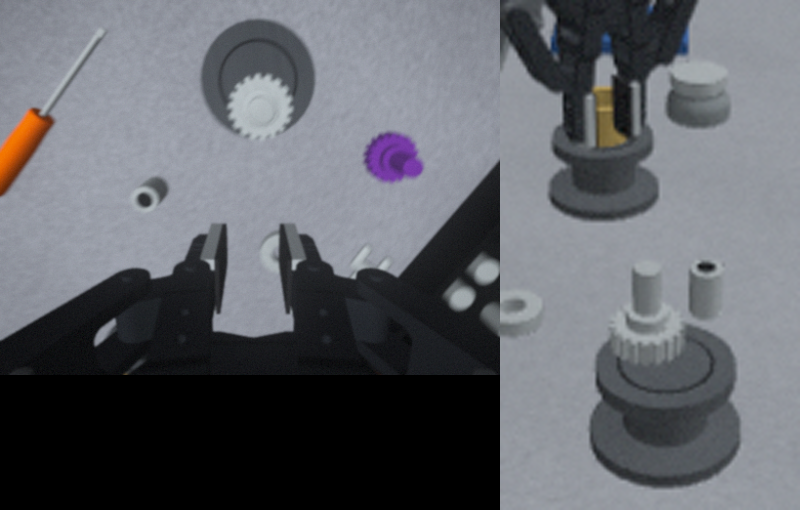

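The wrist view shows the pinion's gear at about (261,106) and the ring centre at about (258,78). The fingertips are at (217,228) and (289,228). The side crop shows the pad ends at (588,145) and (632,137).

Run:
```python
from h import *
k=512/500
W=lambda u,v:('w2',u*k,v*k)
r=atz(*W(258,78.5),.06);g=atz(*W(261,106.5),.08);print('ring',r,'gear',g)
S=lambda u,v:('s2',205+(u-500)/3,110+v/3)
print('ringside',atz(*S(666,365),.06),'shafttop side', atz(*S(648,268),.122))
P=sense()['position'];a=2*np.arctan2(.8827,.47);x=np.array([np.cos(a),np.sin(a),0]);y=np.array([np.sin(a),-np.cos(a),0])
print('xdir',x)
d=(g-P);print('gear in tool',d@x,d@y,' ring',(r-P)@x,(r-P)@y)
for h in(.013,.019,.032):
  for sy in(-1,1):
    for sx in (-1,1):
      q=P+sx*.011*x+sy*.012*y-[0,0,h]; w=proj('w2',q)/k; s=proj('s2',q); print(h,sy,sx,'wrist',w.round(),'side',((s-[205,110])*3+[500,0]).round())
```

```text
ring [0.53691276 0.14203495 0.06      ] gear [0.54998483 0.12609515 0.08      ]
ringside [0.53600235 0.14290554 0.06      ] shafttop side [0.54784853 0.12580521 0.122     ]
xdir [-0.55822619  0.82968881  0.        ]
gear in tool 0.052811738929884576 0.005241191914448075  ring 0.07333398243682218 0.0032934583543491034
0.013 -1 -1 wrist [229. 261.] side [614. 118.]
0.013 -1 1 wrist [228. 215.] side [632. 130.]
0.013 1 -1 wrist [281. 261.] side [581. 126.]
0.013 1 1 wrist [283. 215.] side [598. 139.]
0.019 -1 -1 wrist [229. 254.] side [614. 126.]
0.019 -1 1 wrist [229. 210.] side [632. 139.]
0.019 1 -1 wrist [280. 254.] side [581. 135.]
0.019 1 1 wrist [281. 210.] side [599. 148.]
0.032 -1 -1 wrist [231. 243.] side [614. 144.]
0.032 -1 1 wrist [230. 201.] side [632. 158.]
0.032 1 -1 wrist [278. 243.] side [582. 153.]
0.032 1 1 wrist [279. 201.] side [599. 167.]
```

Run:
```python
from h import *
o,_=ray('w2',256,192);P=sense()['position'];print(o-P, np.hypot(*(o-P)[:2]))
```

```text
[-0.03588224  0.0512296   0.12434834] 0.06254604184534991
```

>>> apply_moves:
  commands:
    - {"dx": 0.0043, "dy": 0.0029, "dz": -0.0155, "wx": 0, "wy": 0, "wz": 0}
    - {"dx": 0, "dy": 0, "dz": -0.0155, "wx": 0, "wy": 0, "wz": 0}
    - {"dx": 0, "dy": 0, "dz": -0.0155, "wx": 0, "wy": 0, "wz": 0}
    - {"dx": 0, "dy": 0, "dz": -0.0155, "wx": 0, "wy": 0, "wz": 0}
    - {"dx": 0, "dy": 0, "dz": -0.0155, "wx": 0, "wy": 0, "wz": 0}
    - {"dx": 0, "dy": 0, "dz": -0.0155, "wx": 0, "wy": 0, "wz": 0}
    - {"dx": 0, "dy": 0, "dz": -0.0155, "wx": 0, "wy": 0, "wz": 0}
    - {"dx": 0, "dy": 0, "dz": -0.0155, "wx": 0, "wy": 0, "wz": 0}
    - {"dx": 0, "dy": 0, "dz": 0, "wx": 0, "wy": 0, "wz": 0}
    - {"dx": 0, "dy": 0, "dz": 0, "wx": 0, "wy": 0, "wz": 0}

```text
time_s: 4.05
position: [0.5801, 0.0784, 0.0865]
tool_rot: [0.0, 0.471, 0.882, 0.0]
wrist_force: [-0.1, 0.0, 0.3]
gripper_width: 0.28
finger_force: 0.0
```

>>> apply_moves:
  commands:
    - {"dx": -0.0009, "dy": 0.0013, "dz": 0, "wx": 0, "wy": 0, "wz": 0}
    - {"dx": -0.0009, "dy": 0.0013, "dz": 0, "wx": 0, "wy": 0, "wz": 0}
    - {"dx": -0.0009, "dy": 0.0013, "dz": 0, "wx": 0, "wy": 0, "wz": 0}
    - {"dx": -0.0009, "dy": 0.0013, "dz": 0, "wx": 0, "wy": 0, "wz": 0}
    - {"dx": -0.0009, "dy": 0.0013, "dz": 0, "wx": 0, "wy": 0, "wz": 0}
    - {"dx": -0.0009, "dy": 0.0013, "dz": 0, "wx": 0, "wy": 0, "wz": 0}
    - {"dx": -0.0009, "dy": 0.0013, "dz": 0, "wx": 0, "wy": 0, "wz": 0}
    - {"dx": -0.0009, "dy": 0.0013, "dz": 0, "wx": 0, "wy": 0, "wz": 0}
    - {"dx": -0.0009, "dy": 0.0013, "dz": 0, "wx": 0, "wy": 0, "wz": 0}
    - {"dx": -0.0009, "dy": 0.0013, "dz": 0, "wx": 0, "wy": 0, "wz": 0}

```text
time_s: 5.3
position: [0.5708, 0.0912, 0.0863]
tool_rot: [-0.0, 0.471, 0.882, -0.0]
wrist_force: [0.5, 0.2, -0.7]
gripper_width: 0.278
finger_force: 0.0
```

>>> apply_moves:
  commands:
    - {"dx": -0.0008, "dy": 0.001, "dz": 0, "wx": 0, "wy": 0, "wz": 0}
    - {"dx": -0.0008, "dy": 0.001, "dz": 0, "wx": 0, "wy": 0, "wz": 0}
    - {"dx": -0.0008, "dy": 0.001, "dz": 0, "wx": 0, "wy": 0, "wz": 0}
    - {"dx": -0.0008, "dy": 0.001, "dz": 0, "wx": 0, "wy": 0, "wz": 0}
    - {"dx": -0.0008, "dy": 0.001, "dz": 0, "wx": 0, "wy": 0, "wz": 0}
    - {"dx": -0.0008, "dy": 0.001, "dz": 0, "wx": 0, "wy": 0, "wz": 0}
    - {"dx": -0.0008, "dy": 0.001, "dz": 0, "wx": 0, "wy": 0, "wz": 0}
    - {"dx": -0.0008, "dy": 0.001, "dz": 0, "wx": 0, "wy": 0, "wz": 0}
    - {"dx": -0.0008, "dy": 0.001, "dz": 0, "wx": 0, "wy": 0, "wz": 0}
    - {"dx": -0.0008, "dy": 0.001, "dz": 0, "wx": 0, "wy": 0, "wz": 0}

```text
time_s: 6.55
position: [0.5629, 0.101, 0.0863]
tool_rot: [0.0, 0.471, 0.882, -0.0]
wrist_force: [0.9, -1.5, -0.2]
gripper_width: 0.276
finger_force: 1.0
```

Run:
```python
from h import *
s=sense();print(s['time_s'],s['position'],s['wrist_force'])
w=snap('wrist','w3')['frame'];b=snap('side','s3')['frame']
c=cv2.resize(b[180:265,220:295],(300,340),interpolation=2)
o=np.zeros((400,800,3),np.uint8);o[:375,:500]=cv2.resize(w,(500,375));o[:340,500:800]=c
cv2.imwrite('pics/v5.png',o[:,:,::-1])
```

```text
6.55 [0.56292651 0.10101496 0.08630317] [ 0.88575917 -1.50233261 -0.24670062]
```

View pics/v5.png

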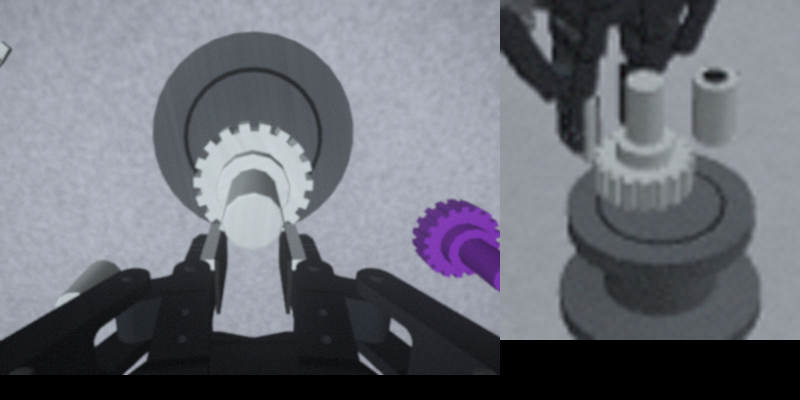

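In the wrist picture the cradle is touching the gear symmetrically and pushing. The ring spans x 185 to 322 with its far edge at y=68. The gear spans 193 to 314 with its far edge at y=122.

```bash
cat >> h.py <<'E'
from scipy.optimize import least_squares
def circ(f,r,z,L,Rt,T,g):  # centre of a level circle from its left, right, top image extents
    th=np.linspace(0,2*np.pi,241)
    def e(c):
        p=np.array([proj(f,[c[0]+r*np.cos(t),c[1]+r*np.sin(t),z]) for t in th]); return [p[:,0].min()-L,p[:,0].max()-Rt,p[:,1].min()-T]
    s=least_squares(e,g[:2],diff_step=1e-4); return s.x,s.fun
E
python3 - <<'E'
from h import *
k=1.024;g=[.537,.142]
r,e=circ('w3',.031,.06,185*k,322*k,68*k,g);d,e3=circ('w3',.045,.06,153*k,353*k,32*k,g);p,e2=circ('w3',.024,.08,193*k,314*k,122*k,g)
print(r,e,d,e3,p,e2)
a=2*np.arctan2(.882,.471);x=np.array([np.cos(a),np.sin(a)]);y=np.array([np.sin(a),-np.cos(a)])
P=sense()['position'][:2]
for q in(r,d,p):print((q-P)@x,(q-P)@y)
E
```

```text
[0.5379299  0.13854292] [-0.96179604  0.96255724  0.09348595] [0.53769168 0.1385088 ] [-0.92490393  0.92535536  0.12395142] [0.54558218 0.12699496] [ 0.46093248 -0.46125324 -0.04110898]
0.0448857973694058 0.00011188546425734075
0.044989939956586775 -0.00010506012756425476
0.031032678677740247 4.8094375693442804e-05
```

>>> apply_moves:
  commands:
    - {"dx": -0.0006, "dy": 0.0009, "dz": 0, "wx": 0, "wy": 0, "wz": 0}
    - {"dx": -0.0006, "dy": 0.0009, "dz": 0, "wx": 0, "wy": 0, "wz": 0}
    - {"dx": -0.0006, "dy": 0.0009, "dz": 0, "wx": 0, "wy": 0, "wz": 0}
    - {"dx": -0.0006, "dy": 0.0009, "dz": 0, "wx": 0, "wy": 0, "wz": 0}
    - {"dx": -0.0006, "dy": 0.0009, "dz": 0, "wx": 0, "wy": 0, "wz": 0}
    - {"dx": -0.0006, "dy": 0.0009, "dz": 0, "wx": 0, "wy": 0, "wz": 0}
    - {"dx": -0.0006, "dy": 0.0009, "dz": 0, "wx": 0, "wy": 0, "wz": 0}
    - {"dx": -0.0006, "dy": 0.0009, "dz": 0, "wx": 0, "wy": 0, "wz": 0}
    - {"dx": -0.0006, "dy": 0.0009, "dz": 0, "wx": 0, "wy": 0, "wz": 0}
    - {"dx": -0.0006, "dy": 0.0009, "dz": 0, "wx": 0, "wy": 0, "wz": 0}

```text
time_s: 7.9
position: [0.5569, 0.1102, 0.0863]
tool_rot: [-0.0, 0.471, 0.882, -0.0]
wrist_force: [1.7, -1.7, 0.8]
gripper_width: 0.283
finger_force: 1.0
```

Run:
```python
from h import *
s=sense();print(s['time_s'],s['position'],s['wrist_force'])
w=snap('wrist','w4')['frame'];b=snap('side','s4')['frame']
o=np.zeros((560,800,3),np.uint8);o[:560,:480]=cv2.resize(w[40:320,140:380],None,fx=2,fy=2,interpolation=2);o[:340,490:790]=cv2.resize(b[180:265,220:295],(300,340),interpolation=2)
cv2.imwrite('pics/v6.png',o[:,:,::-1])
```

```text
7.9 [0.55685849 0.11024387 0.08628731] [ 1.6502571  -1.72606556  0.8169916 ]
```

View pics/v6.png

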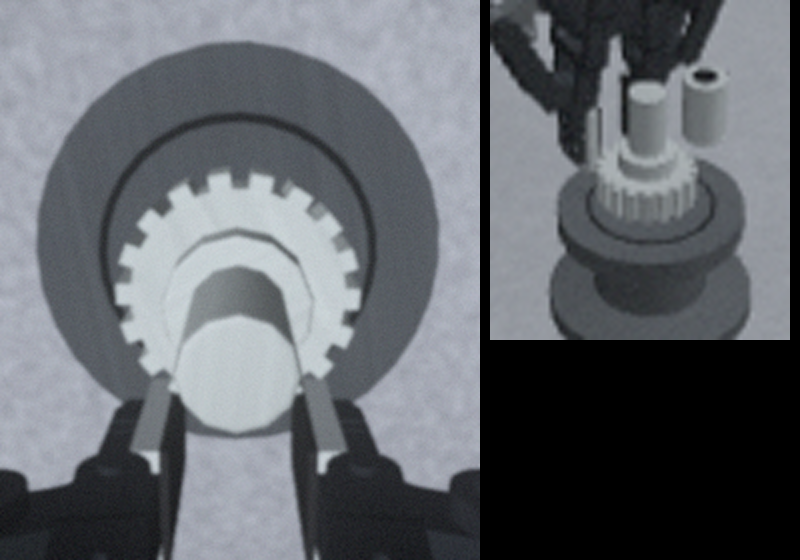

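The wrist crop shows the disc spanning x 37 to 439 with its top at 41. The ring line spans 102 to 374 with its top at 116. The gear spans 115 to 361 with its top at 172.

Run:
```python
from h import *
g=[.537,.142]
f=lambda r,z,l,rr,t:circ('w4',r,z,140+l/2,140+rr/2,40+t/2,g)
A=f(.031,.06,102,374,116);B=f(.045,.06,37,439,41);C=f(.024,.08,115,361,172)
a=2*np.arctan2(.882,.471);x=np.array([np.cos(a),np.sin(a)]);y=np.array([np.sin(a),-np.cos(a)])
P=sense()['position'][:2]
for q,e in(A,B,C):print(q,e,(q-P)@x,(q-P)@y)
```

```text
[0.53799708 0.13812145] [-1.72014186  1.72152187  0.16861038] 0.03348875425464634 -0.00017759963730725156
[0.53748227 0.13890318] [-0.95727228  0.95838001  0.12968087] 0.034424750465458655 -0.00017062398503717423
[0.5395707  0.13571032] [ 0.05524373 -0.05528315 -0.00492474] 0.030609742813603145 -0.0002109688150684774
```

Run:
```python
from h import *
th=np.linspace(0,2*np.pi,361)
def fit(r,z0,l,rr,t,b,freer=0):
    def e(c):
        R,z=(c[2],z0) if freer else (r,c[2])
        p=np.array([proj('w4',[c[0]+R*np.cos(q),c[1]+R*np.sin(q),z]) for q in th])
        o=[p[:,0].min()-140-l/2,p[:,0].max()-140-rr/2,p[:,1].min()-40-t/2]
        if b: o.append(p[:,1].max()-40-b/2)
        return o
    s=least_squares(e,[.537,.14,r if freer else z0],diff_step=1e-4);return s.x,s.fun
a=2*np.arctan2(.882,.471);x=np.array([np.cos(a),np.sin(a)]);P=sense()['position'][:2]
for args in((.045,.06,37,439,41,437),(.045,.06,37,439,41,0),(.045,.06,37,439,41,437,1),(.031,.06,102,374,116,0),(.031,.06,102,374,116,0,1),(.024,.08,115,361,172,0)):
    q,e=fit(*args);print(args,q.round(4),e.round(2),((q[:2]-P)@x*1e3).round(2))
# side cross-check: ring and shaft-top centre
S=lambda u,v:('s4',220+(u-490)/4,180+v/4)
print(atz(*S(651,212),.06),atz(*S(648,92),.122))
```

```text
(0.045, 0.06, 37, 439, 41, 437) [0.5374 0.139  0.0585] [-0.05  0.05  0.05 -0.05] 34.59
(0.045, 0.06, 37, 439, 41, 0) [0.5374 0.1391 0.0584] [ 0.  0. -0.] 34.62
(0.045, 0.06, 37, 439, 41, 437, 1) [0.5372 0.1393 0.0446] [-0.05  0.05  0.05 -0.05] 34.89
(0.031, 0.06, 102, 374, 116, 0) [0.538  0.1382 0.056 ] [-0. -0. -0.] 33.52
(0.031, 0.06, 102, 374, 116, 0, 1) [0.5375 0.1389 0.0302] [-0. -0. -0.] 34.37
(0.024, 0.08, 115, 361, 172, 0) [0.5396 0.1357 0.0801] [ 0.  0. -0.] 30.62
[0.53610141 0.14703346 0.06      ] [0.53802094 0.13802145 0.122     ]
```

>>> apply_moves:
  commands:
    - {"dx": -0.0003, "dy": 0.0004, "dz": 0, "wx": 0, "wy": 0, "wz": 0}
    - {"dx": -0.0003, "dy": 0.0004, "dz": 0, "wx": 0, "wy": 0, "wz": 0}
    - {"dx": -0.0003, "dy": 0.0005, "dz": 0, "wx": 0, "wy": 0, "wz": 0}
    - {"dx": -0.0003, "dy": 0.0004, "dz": 0, "wx": 0, "wy": 0, "wz": 0}
    - {"dx": -0.0003, "dy": 0.0005, "dz": 0, "wx": 0, "wy": 0, "wz": 0}
    - {"dx": -0.0003, "dy": 0.0005, "dz": 0, "wx": 0, "wy": 0, "wz": 0}
    - {"dx": 0, "dy": 0, "dz": 0, "wx": 0, "wy": 0, "wz": 0}
    - {"dx": 0, "dy": 0, "dz": 0, "wx": 0, "wy": 0, "wz": 0}
    - {"dx": 0, "dy": 0, "dz": 0, "wx": 0, "wy": 0, "wz": 0}
    - {"dx": 0, "dy": 0, "dz": 0, "wx": 0, "wy": 0, "wz": 0}

```text
time_s: 9.25
position: [0.555, 0.1129, 0.0863]
tool_rot: [-0.0, 0.471, 0.882, -0.0]
wrist_force: [1.0, -0.6, -0.1]
gripper_width: 0.283
finger_force: 0.7
```

Run:
```python
from h import *
s=sense();print(s['time_s'],s['position'],s['wrist_force'])
w=snap('wrist','w5')['frame'];b=snap('side','s5')['frame']
o=np.zeros((560,800,3),np.uint8);o[:560,:480]=cv2.resize(w[40:320,140:380],None,fx=2,fy=2,interpolation=2);o[:340,490:790]=cv2.resize(b[180:265,220:295],(300,340),interpolation=2)
cv2.imwrite('pics/v7.png',o[:,:,::-1])
```

```text
9.25 [0.55504171 0.11291028 0.08626271] [ 0.99522816 -0.57964407 -0.05348245]
```

View pics/v7.png

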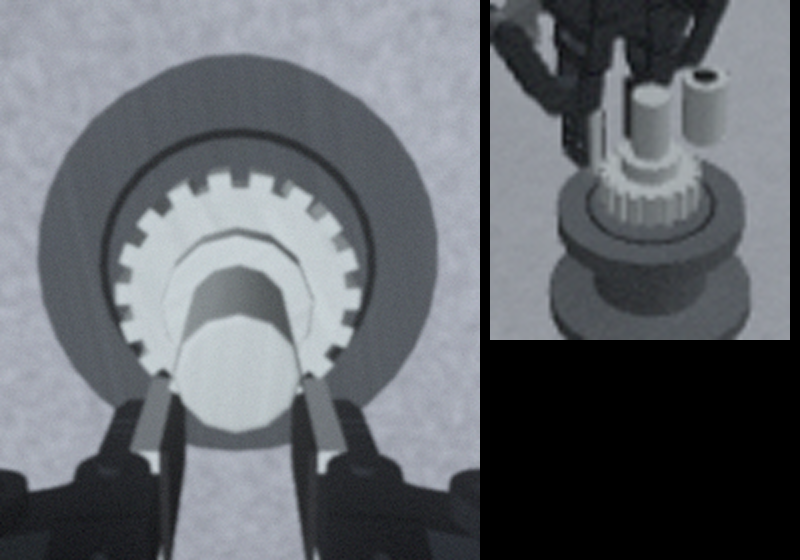

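Disc: x 38 to 438, y 54 to 450. Ring top at 131. The gear is unchanged relative to the camera, with its top at 172.

Run:
```python
from h import *
th=np.linspace(0,2*np.pi,361)
def fit(r,z,l,rr,t,b,mode):
    def e(c):
        p=np.array([proj('w5',[c[0]+(c[2] if mode=='r' else r)*np.cos(q),c[1]+(c[2] if mode=='r' else r)*np.sin(q),z if mode=='r' else c[2]]) for q in th])
        o=[p[:,0].min()-140-l/2,p[:,0].max()-140-rr/2,p[:,1].min()-40-t/2]
        if b:o.append(p[:,1].max()-40-b/2)
        return o
    s=least_squares(e,[.537,.14,r if mode=='r' else z],diff_step=1e-4);return s.x,s.fun
a=2*np.arctan2(.882,.471);x=np.array([np.cos(a),np.sin(a)]);y=np.array([np.sin(a),-np.cos(a)]);P=sense()['position'][:2]
for m in'rz':
  for A in((.045,.06,38,438,54,450,m),(.031,.06,101,375,131,0,m),(.024,.08,115,361,172,0,m)):
    q,e=fit(*A);print(A,q.round(4),e.round(2),((q[:2]-P)@x*1e3).round(2),((q[:2]-P)@y*1e3).round(2))
# side view: predicted pixel of pinion features if centred (stand fit from side disc)
def sfit(r,z,l,rr,b):
    def e(c):
        p=np.array([proj('s5',[c[0]+r*np.cos(q),c[1]+r*np.sin(q),z]) for q in th])
        return [p[:,0].min()-220-(l-490)/4,p[:,0].max()-220-(rr-490)/4,p[:,1].max()-180-b/4]
    s=least_squares(e,[.537,.14],diff_step=1e-4);return s.x,s.fun
print(sfit(.031,.06,585,715,242.5),sfit(.009,.122,631,672,106))
```

```text
(0.045, 0.06, 38, 438, 54, 450, 'r') [0.537  0.1396 0.0448] [-0.54  0.54  0.51 -0.59] 32.15 -0.16
(0.031, 0.06, 101, 375, 131, 0, 'r') [0.5376 0.1387 0.0306] [-0. -0. -0.] 31.07 -0.17
(0.024, 0.08, 115, 361, 172, 0, 'r') [0.5378 0.1384 0.024 ] [-0. -0. -0.] 30.77 -0.2
(0.045, 0.06, 38, 438, 54, 450, 'z') [0.5371 0.1394 0.0593] [-0.54  0.54  0.51 -0.59] 31.98 -0.16
(0.031, 0.06, 101, 375, 131, 0, 'z') [0.5379 0.1383 0.058 ] [ 0.  0. -0.] 30.61 -0.16
(0.024, 0.08, 115, 361, 172, 0, 'z') [0.5378 0.1384 0.0801] [-0. -0. -0.] 30.8 -0.2
(array([0.53670374, 0.13889318]), array([ 0.05346063, -0.05346877,  0.00596098])) (array([0.53637924, 0.14055741]), array([ 0.20619732, -0.20616928,  0.00813221]))
```

>>> apply_moves:
  commands:
    - {"dx": 0.0006, "dy": -0.0008, "dz": 0, "wx": 0, "wy": 0, "wz": 0}
    - {"dx": 0.001, "dy": -0.0015, "dz": 0, "wx": 0, "wy": 0, "wz": 0}
    - {"dx": 0.003, "dy": -0.0045, "dz": 0, "wx": 0, "wy": 0, "wz": 0}
    - {"dx": 0.003, "dy": -0.0045, "dz": 0, "wx": 0, "wy": 0, "wz": 0}
    - {"dx": 0.003, "dy": -0.0045, "dz": 0, "wx": 0, "wy": 0, "wz": 0}
    - {"dx": 0.003, "dy": -0.0045, "dz": 0, "wx": 0, "wy": 0, "wz": 0}
    - {"dx": 0.003, "dy": -0.0045, "dz": 0.01, "wx": 0, "wy": 0, "wz": 0}
    - {"dx": 0.003, "dy": -0.0045, "dz": 0.02, "wx": 0, "wy": 0, "wz": 0}
    - {"dx": 0, "dy": 0, "dz": 0.02, "wx": 0, "wy": 0, "wz": 0}
    - {"dx": 0, "dy": 0, "dz": 0.01, "wx": 0, "wy": 0, "wz": 0}

```text
time_s: 10.6
position: [0.5753, 0.0836, 0.1479]
tool_rot: [0.001, 0.471, 0.882, 0.001]
wrist_force: [0.3, -0.1, 0.9]
gripper_width: 0.281
finger_force: 0.0
```

Run:
```python
from h import *
s=sense();print(s['time_s'],s['position'],s['wrist_force'])
w=snap('wrist','w6')['frame'];t=snap('top','t6')['frame']
pw=proj('w6',[.537,.139,.07]).astype(int);pt=proj('t6',[.537,.139,.07]).astype(int);print(pw,pt)
x0,y0=pw[0]-80,max(0,pw[1]-85);X0,Y0=pt-[25,30]
print(x0,y0,X0,Y0)
o=np.zeros((510,790,3),np.uint8);c=cv2.resize(w[y0:y0+170,x0:x0+160],None,fx=3,fy=3,interpolation=2);o[:c.shape[0],:480]=c;o[:360,490:790]=cv2.resize(t[Y0:Y0+60,X0:X0+50],None,fx=6,fy=6,interpolation=2)
cv2.imwrite('pics/v8.png',o[:,:,::-1])
```

```text
10.6 [0.57527566 0.08364856 0.14785615] [ 0.34025548 -0.06585906  0.89171946]
[257  92] [191 222]
177 7 166 192
```

View pics/v8.png

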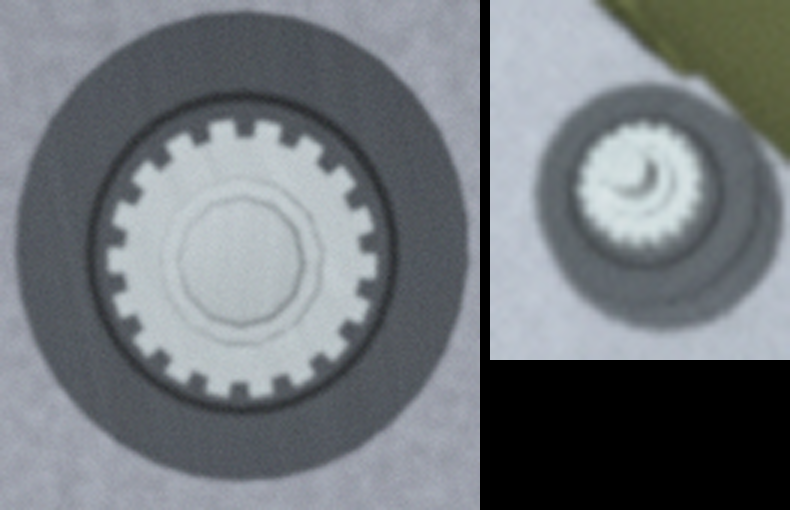

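From directly overhead, the ring spans x 89 to 394 and y 95 to 409. The gear spans x 107 to 377 and y 119 to 398, upright and almost concentric.

Run:
```python
from h import *
th=np.linspace(0,2*np.pi,721)
def fit(r,z,b):
    b=[177+b[0]/3,177+b[1]/3,7+b[2]/3,7+b[3]/3]
    def e(c):
        p=np.array([proj('w6',[c[0]+r*np.cos(q),c[1]+r*np.sin(q),c[2]]) for q in th])
        return np.r_[p.min(0),p.max(0)]-[b[0],b[2],b[1],b[3]]
    s=least_squares(e,[.537,.14,z],diff_step=1e-4);return s.x,s.fun
a=2*np.arctan2(.882,.471);x=np.array([np.cos(a),np.sin(a)]);y=np.array([np.sin(a),-np.cos(a)])
R=[fit(.031,.06,(89,394,95,409)),fit(.045,.06,(16,468,11,479)),fit(.024,.08,(107,377,119,398)),fit(.009,.122,(180,303,198,325))]
for q,e in R:print(q.round(4),e.round(2),((q[:2]-R[0][0][:2])@x*1e3).round(2),((q[:2]-R[0][0][:2])@y*1e3).round(2))
```

```text
[0.5373 0.139  0.0532] [ 0.18 -0.17 -0.18  0.18] 0.0 0.0
[0.5374 0.1391 0.0581] [ 0.07 -0.07 -0.07  0.07] -0.03 0.12
[0.538  0.1382 0.0813] [ 0.04 -0.04 -0.04  0.04] -1.05 0.11
[0.5379 0.1382 0.1147] [ 0.02 -0.02 -0.02  0.02] -0.99 0.05
```

The pinion is still 1.0 mm short along the push direction and 0.1 mm off sideways. One more gentle tap along the same line will do it.

>>> apply_moves:
  commands:
    - {"dx": 0, "dy": 0, "dz": -0.02, "wx": 0, "wy": 0, "wz": 0}
    - {"dx": 0, "dy": 0, "dz": -0.02, "wx": 0, "wy": 0, "wz": 0}
    - {"dx": 0, "dy": 0, "dz": -0.02, "wx": 0, "wy": 0, "wz": 0}
    - {"dx": 0, "dy": 0, "dz": 0, "wx": 0, "wy": 0, "wz": 0}
    - {"dx": -0.003, "dy": 0.0045, "dz": 0, "wx": 0, "wy": 0, "wz": 0}
    - {"dx": -0.003, "dy": 0.0045, "dz": 0, "wx": 0, "wy": 0, "wz": 0}
    - {"dx": -0.003, "dy": 0.0045, "dz": 0, "wx": 0, "wy": 0, "wz": 0}
    - {"dx": -0.003, "dy": 0.0045, "dz": 0, "wx": 0, "wy": 0, "wz": 0}
    - {"dx": -0.002, "dy": 0.003, "dz": 0, "wx": 0, "wy": 0, "wz": 0}
    - {"dx": 0, "dy": 0, "dz": 0, "wx": 0, "wy": 0, "wz": 0}

```text
time_s: 11.95
position: [0.5606, 0.1049, 0.0864]
tool_rot: [0.0, 0.471, 0.882, 0.0]
wrist_force: [0.5, -0.0, 1.1]
gripper_width: 0.282
finger_force: 0.0
```

>>> apply_moves:
  commands:
    - {"dx": -0.001, "dy": 0.0014, "dz": 0, "wx": 0, "wy": 0, "wz": 0}
    - {"dx": -0.001, "dy": 0.0014, "dz": 0, "wx": 0, "wy": 0, "wz": 0}
    - {"dx": -0.001, "dy": 0.0014, "dz": 0, "wx": 0, "wy": 0, "wz": 0}
    - {"dx": -0.0008, "dy": 0.0012, "dz": 0, "wx": 0, "wy": 0, "wz": 0}
    - {"dx": -0.0008, "dy": 0.0012, "dz": 0, "wx": 0, "wy": 0, "wz": 0}
    - {"dx": -0.0006, "dy": 0.0008, "dz": 0, "wx": 0, "wy": 0, "wz": 0}
    - {"dx": -0.0005, "dy": 0.0007, "dz": 0, "wx": 0, "wy": 0, "wz": 0}
    - {"dx": -0.0005, "dy": 0.0007, "dz": 0, "wx": 0, "wy": 0, "wz": 0}
    - {"dx": 0, "dy": 0, "dz": 0, "wx": 0, "wy": 0, "wz": 0}
    - {"dx": 0, "dy": 0, "dz": 0, "wx": 0, "wy": 0, "wz": 0}

```text
time_s: 13.2
position: [0.5547, 0.1131, 0.0863]
tool_rot: [0.0, 0.471, 0.882, -0.0]
wrist_force: [1.3, -1.2, 0.7]
gripper_width: 0.279
finger_force: 0.9
```

>>> apply_moves:
  commands:
    - {"dx": 0.0006, "dy": -0.0008, "dz": 0, "wx": 0, "wy": 0, "wz": 0}
    - {"dx": 0.001, "dy": -0.0015, "dz": 0, "wx": 0, "wy": 0, "wz": 0}
    - {"dx": 0.003, "dy": -0.0045, "dz": 0, "wx": 0, "wy": 0, "wz": 0}
    - {"dx": 0.003, "dy": -0.0045, "dz": 0, "wx": 0, "wy": 0, "wz": 0}
    - {"dx": 0.003, "dy": -0.0045, "dz": 0, "wx": 0, "wy": 0, "wz": 0}
    - {"dx": 0.003, "dy": -0.0045, "dz": 0, "wx": 0, "wy": 0, "wz": 0}
    - {"dx": 0.003, "dy": -0.0045, "dz": 0.01, "wx": 0, "wy": 0, "wz": 0}
    - {"dx": 0.003, "dy": -0.0045, "dz": 0.02, "wx": 0, "wy": 0, "wz": 0}
    - {"dx": 0, "dy": 0, "dz": 0.02, "wx": 0, "wy": 0, "wz": 0}
    - {"dx": 0, "dy": 0, "dz": 0.01, "wx": 0, "wy": 0, "wz": 0}

```text
time_s: 14.45
position: [0.5747, 0.0841, 0.1479]
tool_rot: [0.001, 0.471, 0.882, 0.001]
wrist_force: [0.5, -0.9, -0.4]
gripper_width: 0.278
finger_force: 0.0
```

Run:
```python
from h import *
s=sense();print(s['time_s'],s['position'],s['wrist_force'])
w=snap('wrist','w9')['frame']
o=cv2.resize(w[7:177,177:337],None,fx=3,fy=3,interpolation=2)
cv2.imwrite('pics/v9.png',o[:,:,::-1])
```

```text
14.45 [0.57469052 0.08414502 0.1478754 ] [ 0.47925073 -0.89668625 -0.41444426]
```

View pics/v9.png

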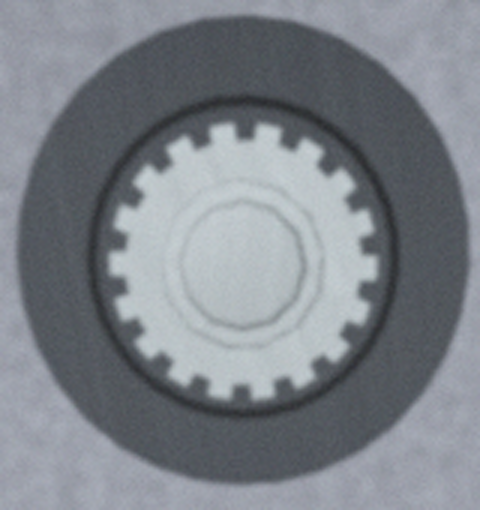

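In the final view the ring centre is at (243.5,255.5) and the gear centre at (243,261). The pinion stands upright about 0.8 mm from the centre, with the robot clear of it.

```bash
python3 -c "
from plant import *
print(close_job())"
```

```text
the job is handed in; nothing more can be done
None
```

The pinion was slid, without gripping or lifting, until it stood upright about 0.8 mm from the stand's centre by my last wrist-camera reading; the arm went near nothing else on the bench, and the job was handed in at about 14.5 s.

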